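# Clear the squeezed oranges and set up the citrus juicer

## Robot

A 7-joint arm with a two-finger parallel gripper is mounted at the origin on the work surface. World frame = base frame: x ahead of the robot, y to its left, z up, the work surface at z = 0. Lengths are in m, angles in rad, forces in N, time in s.
With the tool pointing down it reaches from about 0.425 to 0.875 m from the base axis. Payload 4.7 kg.
Tool frame: the origin (TCP) lies at the very end of the fingers, on their centre line; the grasp point (between the pads) lies 19 mm behind it; z points along the fingers, y is the line along which they close (so a half turn about z gives the same grasp; the last joint's range is limited). The gripper opens to 87 mm and grips with 3 to 60 N. Pads are 19 mm wide; open, the fingers measure 117 mm over their backs; the gripper's body (75 mm by 190 mm) begins 51 mm behind the grasp point.
Start: joints at [-1.092, 0.321, -0.07, 1.45, 0.023, 1.371, -0.057], TCP at [0.291, 0.581, 0.223] pointing down, gripper open.
Joint ranges: [-2.86, 2.86], [-0.3, 2.09], [-1.38, 1.24], [0.06, 2.45], [-1.56, 4.7], [0.09, 2.05], [-2.69, 2.69]. Speed limits (rad/s): [2.57, 2.57, 3.14, 3.14, 3.14, 3.14, 3.14].

## Interface

Orientations are given as a rotation vector (axis times angle).
In Python, from bench import ctrl, get_image, job gives the robot as it stands.
- The arm moves only by the shell command python3 -m crank 'ROWS' [FORCE]. ROWS is JSON, a list that holds one entry, the list of rows, each a list of 5 numbers: the shift along the tool's x, y, z in mm, then the turn about the tool's z in rad, then the closure, from -1 (fully open) to 1 (shut), so that 0 is half open. A call has 1 to 10 rows; each row shifts and turns the commanded pose from where the row before left it, along the tool's axes as they then stand; what a row does not reach is not made up. A row lasts 1/12 s, in which the tool goes at most 41.7 mm and 7.16 degrees, less where a joint would pass 70% of its speed; a pose out of reach is approached as far as the arm can. A call with a gripper value outside its range is refused whole. The fingers move at their own pace and stop on an object; FORCE is the grip in N (left out, the last holds). Time passes only in rows, so rows that do not move let the fingers close. It gives the time, the measured TCP pose, the force, the opening and the grip force at its end, in the units of the state.
- ctrl.get_state(): the state, without advancing time (a new reading comes with each control period).
- get_image(name): name is "side" or "top" or "wrist"; returns a dict with "pixels" (400x640x3 uint8, red, green, blue), "fx", "fy", "cx", "cy" (pixels), "T" (4x4, takes a point from camera to world coordinates); the wrist camera has in their place "T_tool_cam" (4x4, takes a point from camera to tool coordinates, whose origin is the TCP and whose axes are the flange's). Camera axes: x right, y down, z forward; pixel columns grow to the right and rows downward; lengths in m; the calibration is good to about 2 mm. A picture is of the moment at which its call begins: read the wrist's pose just before it. There is no depth.
- job.close_job(): hands the job in; it is judged then, once.
The state is a dict: "time": time; "joint_positions": joint angles; "qd": joint speeds; "joint_torque": joint torques, N m; "position": TCP position; "tool_rot": TCP orientation; "ft_force": force on the tool from outside, world axes, zero at the start; "torque": the same for the moment, N m; "grip_width": opening from 0.0 (shut) to 1.0 (fully open); "grip_force": force on a finger pad.
Only numpy, scipy, OpenCV 4.12 (cv2) and the standard library are available. Lean on these libraries where they do the work, as an engineer would, in place of code of your own. Each camera call takes 0.05 s, during which the arm holds its last target. There are 200 camera calls.

## Task

Get the citrus juicer ready for the next round: sweep every squeezed orange half along the counter and over its right-hand edge, without lifting it, so that it drops into the food-waste bin hung below. Set the yellow juice bowl fully home on the pegs of the motor base and push the green reamer all the way down onto the drive spindle in the middle of the bowl. Once the bowl is on, slide the blue cup in under the bowl's spout, standing upright on the counter so that the juice will run into it, and leave the other things on the counter where they are.

Things in the scene. Friction and masses are not known exactly. Their poses are not given: they have to be found in the camera images.
- motor_base: white round juicer base, fixed, 140 mm across (waist 120), deck at height 122. Origin on its axis at the counter; -x is its front, where the spout goes. Steel spindle 12 mm thick on the axis, tip at height 192. Two black pegs, 10 mm thick, 10 mm tall, tapered, on the deck at x +20, y -40 and +40 mm
- seat (a point): middle of the motor base's top deck, height 122 mm, axes as the motor base; the seated bowl's origin and axes coincide with it
- juice_bowl: loose yellow bowl, 150 mm across, 62 tall, ~220 g, wall 4; origin: mid underside; spout on -x to 105 mm from axis. In its middle a round chimney, 28 mm outside, 20 inside, from the 12 mm thick floor up to 51: grip it from above; the spindle passes through and stands 19 mm out of it. Underside sockets 12.5 mm square, 12 deep for the pegs at x +20, y -40 and +40. Seated, it is flat on the deck
- spout_lip (a point): lowest point of the spout's outer end, where juice drips: 100 mm from the bowl's axis on its -x side, 2 mm above the underside (so 124 mm above the counter once seated). The spout is 26 mm wide and 14 mm tall
- reamer: loose green reamer, 90 g: strainer disc 116 mm across, 5 thick (rim 8) with a ridged cone, 47 mm across at its foot, nearly straight up to 31 mm (grip there from above), top at 56. Origin: middle of the disc's underside. A socket 15 mm square, 31 deep in the underside goes over the spindle; fully down, the disc rests on the bowl's chimney, origin 50 mm above the seat. Turn about z is free
- cup: loose straight blue cup, 60 mm across, 90 mm tall, wall 3 mm, about 120 g; origin in the middle of its underside. Touching the motor base's foot, its axis is 100 mm from the base's axis, right under the spout lip
- shell1: squeezed orange half, lying dome up, 64 mm across, 30 mm tall, about 40 g; origin in the middle of its underside. It slides when pushed. May be absent (between 2 and 4 are there)
- shell2: squeezed orange half, lying dome up, 64 mm across, 30 mm tall, about 40 g; origin in the middle of its underside. It slides when pushed. May be absent (between 2 and 4 are there)
- shell3: squeezed orange half, lying dome up, 64 mm across, 30 mm tall, about 40 g; origin in the middle of its underside. It slides when pushed. May be absent (between 2 and 4 are there)
- shell4: squeezed orange half, lying dome up, 64 mm across, 30 mm tall, about 40 g; origin in the middle of its underside. It slides when pushed. May be absent (between 2 and 4 are there)
- compost_bin: open green food-waste bin hung under the counter's right edge, fixed; 320 mm (x) by 220 mm (y) by 150 mm deep, walls 5 mm, its rim 40 mm below the counter top. Origin in the middle of its underside, axes as the world; it reaches about 20 mm in under the counter
- counter_edge (a point): a point on the right-hand edge of the black counter top: the edge runs along x at y = -340 mm, the top is at height 0; the counter ends there and the bin hangs below
- mug: not part of the job, to be left where it is: white mug with a handle, 80 mm across, 92 mm tall
- salt: not part of the job, to be left where it is: glass salt shaker with a steel cap, 38 mm across, 85 mm tall
- spice: not part of the job, to be left where it is: amber spice jar with a red lid, 44 mm across, 95 mm tall
- pepper_mill: not part of the job, to be left where it is: dark wooden pepper mill, 52 mm across, 140 mm tall
- timer: not part of the job, to be left where it is: red round kitchen timer, 56 mm across, 50 mm tall
- sugar_jar: not part of the job, to be left where it is: white jar with a black lid, 90 mm across, 130 mm tall
Mind the look-alikes: they are no part of the job. There is more than one size of the reamer; the job needs the largest.

How it is judged:
On the way, in this order (a step that is already met when the one before it is completed fails the run):
1. the juice bowl is fully home on the pegs of the motor base, before the cup is under its spout (horizontal distance between juice_bowl and seat below 0.004 m and z of juice_bowl in the frame of seat between -0.003 and 0.003 m and angle between the x axis of juice_bowl and the x axis of motor_base, either way round below 0.08 rad and angle between juice_bowl's own z axis and vertical below 0.05 rad), for 0.2 s.
2. with the bowl on, the cup stands upright on the counter under the spout (all of step 1 and horizontal distance between cup and spout_lip below 0.02 m and angle between cup's own z axis and vertical below 0.05 rad and height (world z) of cup below 0.004 m), for 0.2 s.
At the end, for the whole second after the job is handed in: every orange half there is in the bin; bowl within 4 mm of the base axis, 3 mm of the deck, 0.08 rad of the front; reamer within 5 mm of the axis, 50 +- 4 mm above the deck; cup upright on the counter, axis within 20 mm of the spout lip; all at rest (all of step 2 and x of shell1 in the frame of compost_bin between -0.16 and 0.16 m and y of shell1 in the frame of compost_bin between -0.11 and 0.11 m and z of each of shell1, shell2, shell3, shell4 in the frame of compost_bin below 0.12 m and x of shell2 in the frame of compost_bin between -0.16 and 0.16 m and y of shell2 in the frame of compost_bin between -0.11 and 0.11 m and x of shell3 in the frame of compost_bin between -0.16 and 0.16 m and y of shell3 in the frame of compost_bin between -0.11 and 0.11 m and x of shell4 in the frame of compost_bin between -0.16 and 0.16 m and y of shell4 in the frame of compost_bin between -0.11 and 0.11 m and horizontal distance between reamer and seat below 0.005 m and z of reamer in the frame of seat between 0.046 and 0.054 m and angle between reamer's own z axis and vertical below 0.06 rad and linear speed of each of juice_bowl, reamer, cup below 0.02 m/s); the robot touches nothing.
It fails at once if an orange half is lifted more than 50 mm off the counter (height (world z) of any of shell1, shell2, shell3, shell4 above 0.05 m).
It fails at once if a thing that is not part of the job is moved more than 30 mm or tipped (distance of any of mug, salt, spice, pepper_mill, timer, sugar_jar from where it was at the start of the episode above 0.03 m or angle between any of mug, salt, spice, pepper_mill, timer, sugar_jar's own z axis and vertical above 0.5 rad).
Of shell1, shell2, shell3, shell4 only 2 to 4 are there at a start; the rules pass over those that are not, and their reading is None.
At some moment in a run one of cup, shell1, shell2, shell3, shell4 may be knocked a few centimetres aside while the robot is not near it.
It also fails if it takes over 210 s, if anything falls off the work surface, if the arm or the gripper's body presses on something with over 40 N, if the wrist force passes 120 N, or if a joint passes its speed limit or range.

## Working session

There is one attempt and no reset: what is moved stays moved. The work goes in short steps, Python scripts to look and compute and a shell command to move; the robot and the scene stay as the last step left them, time stands still between calls to the robot, and variables do not carry over. Pictures are saved under pics/ and viewed, at most 14 in all, crops included, and the job is handed in when it is done.

```bash
ls; mkdir -p pics
cat > h.py <<'E'
import numpy as np, cv2, json
from scipy.spatial.transform import Rotation as R
from bench import ctrl, get_image, job
def st():
    s=ctrl.get_state(); return s
def snap(name,f):
    s=st(); im=get_image(name); cv2.imwrite('pics/%s.png'%f,im['pixels'][:,:,::-1])
    if 'T' in im: T=np.array(im['T'])
    else:
        W=np.eye(4); W[:3,:3]=R.from_rotvec(s['tool_rot']).as_matrix(); W[:3,3]=s['position']; T=W@np.array(im['T_tool_cam'])
    np.savez('pics/%s.npz'%f,T=T,k=[im['fx'],im['fy'],im['cx'],im['cy']])
    return im,T
def pt(f,u,v,z):
    d=np.load('pics/%s.npz'%f);T=d['T'];fx,fy,cx,cy=d['k']
    r=T[:3,:3]@np.array([(u-cx)/fx,(v-cy)/fy,1]);o=T[:3,3]
    return (o+r*(z-o[2])/r[2])[:3].round(4)
def px(f,p):
    d=np.load('pics/%s.npz'%f);T=d['T'];fx,fy,cx,cy=d['k']
    c=T[:3,:3].T@(np.array(p)-T[:3,3]); return (c[:2]/c[2]*[fx,fy]+[cx,cy]).round(1)
def go(x=None,y=None,z=None):
    "tool-frame mm shift to reach world target"
    s=st();p=np.array(s['position']);t=np.array([p[i] if a is None else a for i,a in enumerate((x,y,z))])
    return (R.from_rotvec(s['tool_rot']).as_matrix().T@(t-p)*1000).round(1)
def pose():
    s=st();M=R.from_rotvec(s['tool_rot']).as_matrix()
    print('t',round(s['time'],2),'p',np.round(s['position'],4),'toolx',M[:,0].round(3),'tooly',M[:,1].round(3),'toolz',M[:,2].round(3),'F',np.round(s['ft_force'],1),'w',round(s['grip_width'],3),'gf',round(s['grip_force'],1),'q',np.round(s['joint_positions'],2))
E
python3 - <<'E'
from h import *
for n in('top','side'):
    im,T=snap(n,n+'0'); print(n,T.round(3).tolist(),im['fx'],im['cx'],im['cy'])
pose()
print(np.array(get_image('wrist')['T_tool_cam']).round(3).tolist())
E
```

```text
pics
top [[0.008, -0.998, 0.068, 0.406], [-1.0, -0.009, -0.008, 0.026], [0.009, -0.068, -0.998, 1.317], [0.0, 0.0, 0.0, 1.0]] 396.47412502587343 314.9657197464123 195.77846929238373
side [[0.939, -0.183, 0.292, 0.195], [-0.344, -0.473, 0.811, -0.871], [-0.01, -0.862, -0.507, 0.573], [0.0, 0.0, 0.0, 1.0]] 409.65590573240286 316.6052306860015 198.2429952838886
t 0.1 p [0.2912 0.5806 0.2216] toolx [-0.894  0.448 -0.   ] tooly [ 0.448  0.894 -0.002] toolz [-0.001 -0.002 -1.   ] F [ 0.3  0.2 -0.4] w 1.0 gf 0.0 q [-1.09  0.32 -0.07  1.45  0.02  1.37 -0.06]
[[0.0, -0.959, -0.285, 0.079], [1.0, -0.0, 0.001, 0.001], [-0.001, -0.285, 0.959, -0.163], [0.0, 0.0, 0.0, 1.0]]
```

View pics/top0.png

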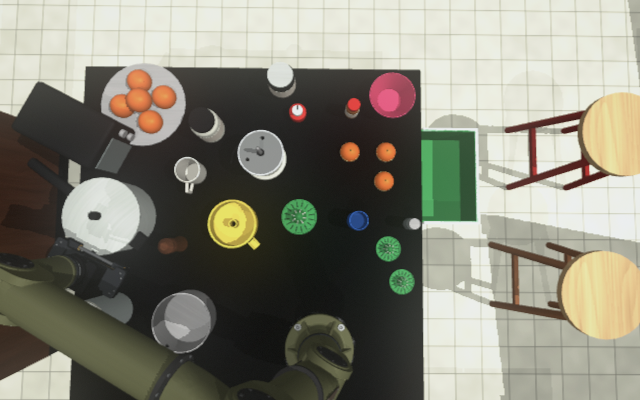

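View pics/side0.png

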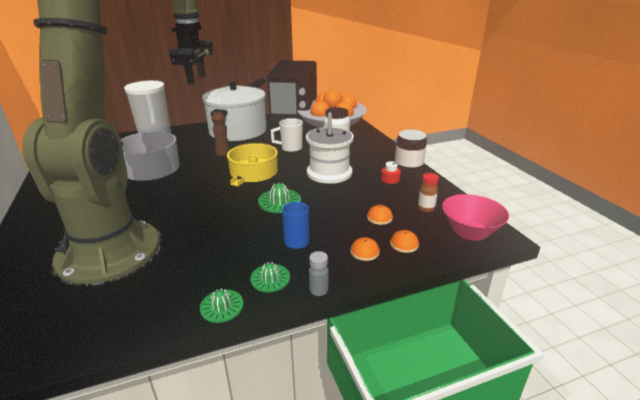

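The top view shows three orange halves at (349,152), (386,152) and (384,181). The cup is at (358,220), with the salt at (412,224) near the sweep lane. The bowl is at (232,223) with its spout towards (254,243), and the base is at (262,155). There are three reamer candidates: (299,216), (388,249) and (401,281), and the first looks largest. Fruit-bowl oranges around (140,100) are look-alikes of the shells.

Run:
```python
from h import *
f='top0'
for n,u,v,z in [('sh1',349,152,.02),('sh2',386,152,.02),('sh3',384,181,.02),('cup',358,220,.09),('saltcap',415,224,.085),('spice',354,103,.095),('timer',298,112,.05),('bowlrim',232,223,.06),('bowl spout',254,243,.01),('reamer',299,216,.01),('r2',388,249,.01),('r3',401,281,.01),('base',262,153,.122),('mug',187,170,.09),('pink',392,94,.05),('edge',421,180,0),('binfar',476,220,-.04),('binfar2',476,130,-.04)]: print(n,pt(f,u,v,z))
im=cv2.imread('pics/top0.png'); c=cv2.resize(im[110:300,200:440],None,fx=3.2,fy=3.2,interpolation=cv2.INTER_CUBIC)[:600]; cv2.imwrite('pics/c1.png',c)
# green blobs
hsv=cv2.cvtColor(im,cv2.COLOR_BGR2HSV)
def blobs(lo,hi):
    n,l,s,c=cv2.connectedComponentsWithStats(cv2.inRange(hsv,lo,hi))
    for i in range(1,n):
        if s[i][4]>60: print(s[i],c[i].round(1))
print('green');blobs((50,80,40),(75,255,255));print('orange');blobs((8,150,80),(18,255,255));print('yel');blobs((22,120,60),(33,255,255));print('blue');blobs((105,120,40),(125,255,255))
```

```text
sh1 [ 0.6407 -0.0958  0.02  ]
sh2 [ 0.6419 -0.2183  0.02  ]
sh3 [ 0.5455 -0.2113  0.02  ]
cup [ 0.416  -0.1176  0.09  ]
saltcap [ 0.4052 -0.2953  0.085 ]
spice [ 0.7828 -0.104   0.095 ]
timer [0.7648 0.0732 0.05  ]
bowlrim [0.4034 0.277  0.06  ]
bowl spout [0.3387 0.2136 0.01  ]
reamer [0.4282 0.0674 0.01  ]
r2 [ 0.3226 -0.2255  0.01  ]
r3 [ 0.2193 -0.2675  0.01  ]
base [0.6165 0.1784 0.122 ]
mug [0.5665 0.4142 0.09  ]
pink [ 0.8279 -0.233   0.05  ]
edge [ 0.5521 -0.3389  0.    ]
binfar [ 0.4205 -0.5376 -0.04  ]
binfar2 [ 0.7334 -0.5437 -0.04  ]
green
[ 421  130   55   92 4860] [447.8 175.9]
[ 281  199   37   36 1006] [298.8 216.6]
[375 236  26  26 510] [387.7 248.4]
[389 269  26  26 505] [401.3 281.4]
orange
[ 111   70   65   63 1976] [142.9 101.2]
[340 142  20  20 294] [349.5 151.1]
[376 142  20  20 291] [385.7 151.3]
[374 171  20  20 294] [383.8 180.5]
yel
[ 207  199   54   51 2109] [233.1 224.5]
blue
[347 210  22  21 364] [357.7 220.2]
```

View pics/c1.png

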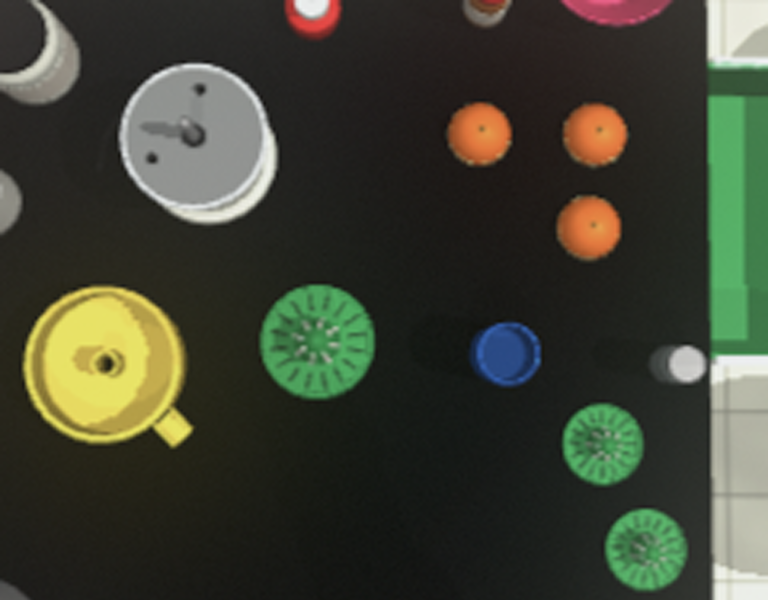

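The crop confirms the largest reamer at (299,216): 37 px across is about 120 mm, against 26 px for the other two. The base pegs are at about (262,138) and (247,159), and the bowl spout points towards (254,243). Next I move above the bowl for a close look.

```bash
python3 -m crank '[[[-24,-22,-2,0,0],[-24,-22,-2,0,0],[-24,-22,-2,0,0],[-24,-22,-2,0,0],[-24,-22,-2,0,0],[-24,-22,-2,0,0],[-24,-22,-2,0,0],[-24,-22,-2,0,0],[-23,-22,-2,0,0],[-21,-23,-2,0,0]]]' ; python3 -m crank '[[[0,0,0,0,0],[0,0,0,0,0],[0,0,0,0,0]]]'
python3 - <<'E'
from h import *
pose(); snap('wrist','w1')
E
```

```text
time: 0.98
position: [0.4038, 0.2759, 0.2425]
tool_rot: [0.724, 3.057, -0.0]
ft_force: [0.8, -0.4, 0.6]
grip_width: 0.503
grip_force: 0.0
time: 1.23
position: [0.4029, 0.2782, 0.2425]
tool_rot: [-0.723, -3.057, -0.001]
ft_force: [0.1, 0.1, 0.8]
grip_width: 0.504
grip_force: 0.0
t 1.23 p [0.4029 0.2782 0.2425] toolx [-0.894  0.448  0.001] tooly [0.448 0.894 0.   ] toolz [-0.     0.001 -1.   ] F [0.1 0.1 0.8] w 0.504 gf 0.0 q [-0.79 -0.03  0.12  1.81  0.    1.36  0.44]
```

View pics/w1.png

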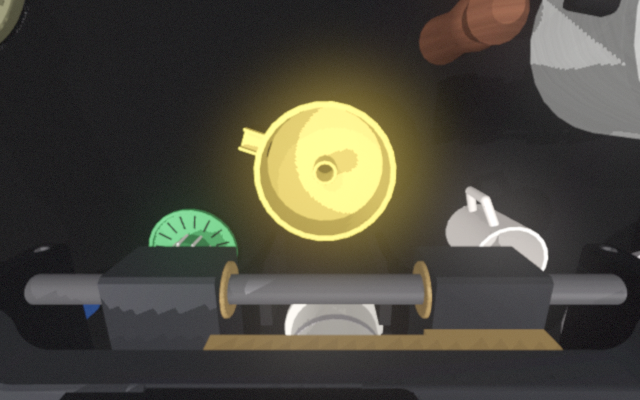

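The bowl's chimney hole is at about (326,169) and its spout at about (250,141). I'll take an enlarged crop to get sub-pixel centre and yaw.

Run:
```python
from h import *
im=cv2.imread('pics/w1.png'); cv2.imwrite('pics/c2.png',cv2.resize(im[90:250,230:410],None,fx=3.7,fy=3.7,interpolation=cv2.INTER_CUBIC))
print(pt('w1',326,169,.051), px('w1',[.405,.278,.051]))
```

```text
[0.3977 0.2833 0.051 ] [324.7 176.9]
```

View pics/c2.png

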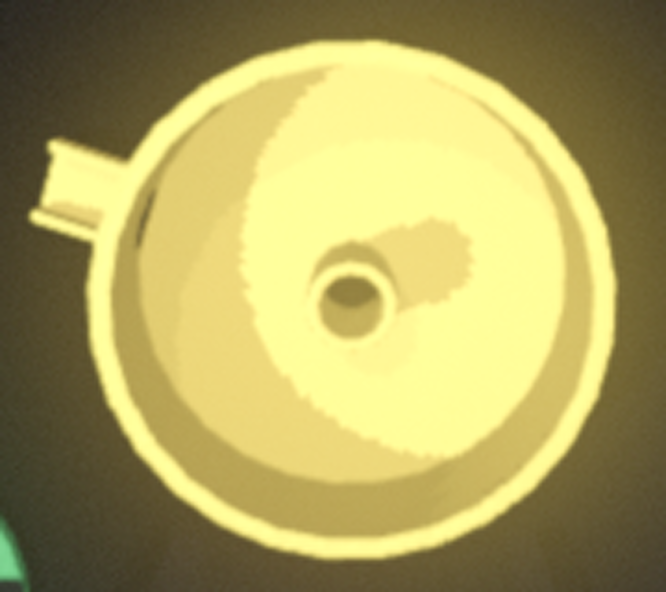

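Run:
```python
from h import *
c=pt('w1',324.6,171.6,.051); r=pt('w1',325,170.8,.062); s=pt('w1',241.1,138.1,.016)
for u in [(88,299),(615,299),(351.5,40),(351.5,558)]: print(pt('w1',230+u[0]/3.7,90+u[1]/3.7,.062))
d=c-s; print(c,r,s,np.hypot(d[0],d[1]),np.degrees(np.arctan2(d[1],d[0])))
print('go',go(c[0],c[1],.10))
print(px('top0',[.6165,.1784,.122]),pt('top0',262.5,137.8,.132),pt('top0',247.5,159.4,.132))
```

```text
[0.3627 0.2141 0.062 ]
[0.4313 0.3508 0.062 ]
[0.3326 0.3147 0.062 ]
[0.4699 0.2459 0.062 ]
[0.3996 0.2806 0.051 ] [0.397  0.2824 0.062 ] [0.3259 0.2071 0.016 ] 0.10408621426490637 44.9221525213912
go [  3.5   0.2 142.4]
[262. 153.] [0.6612 0.1764 0.132 ] [0.5949 0.2204 0.132 ]
```

```bash
python3 -m crank '[[[3.5,0,30,0,0],[0,0,35,0,0],[0,0,35,0,0],[0,0,35,0,0],[0,0,35,0,0],[0,0,28,0,0],[0,0,16,0,0],[0,0,8,0,0],[0,0,0,0,0],[0,0,0,0,0]]]' 30; python3 -m crank '[[[0,0,0,0,1],[0,0,0,0,1],[0,0,0,0,1],[0,0,0,0,1],[0,0,0,0,1],[0,0,0,0,1]]]' 40
```

```text
time: 2.12
position: [0.4001, 0.2803, 0.0209]
tool_rot: [0.721, 3.058, 0.0]
ft_force: [1.0, 0.8, 0.7]
grip_width: 0.497
grip_force: 0.0
time: 2.62
position: [0.4007, 0.2795, 0.0217]
tool_rot: [0.724, 3.056, 0.001]
ft_force: [-1.2, -2.1, 6.9]
grip_width: 0.316
grip_force: 40.0
```

```bash
python3 -m crank '[[[0,0,0,0,0],[0,0,0,0,0],[0,0,0,0,0],[0,0,-40,0,0],[0,0,-40,0,0],[0,0,-40,0,0],[0,0,-40,0,0],[0,0,-40,0,0],[-20,0,-36,0,0],[-30,0,-26,0,0]]]' 40; python3 -m crank '[[[-30,0,-26,0,0],[-30,0,-26,0,0],[-32,0,-26,0,0],[-32,2,0,0,0],[-32,2,0,0,0],[-32,2,0,0,0],[0,0,0,0,0],[0,0,0,0,0],[0,0,0,0,0]]]'
python3 - <<'E'
from h import *
pose(); snap('wrist','w2')
im=cv2.imread('pics/w2.png');
p=px('w2',[.6165,.1784,.13]);print(p)
u,v=map(int,p); u=max(u,90);v=max(v,90)
cv2.imwrite('pics/c3.png',cv2.resize(im[v-90:v+80,u-90:u+90],None,fx=3.5,fy=3.5,interpolation=cv2.INTER_CUBIC)); print(u-90,v-90)
E
```

```text
time: 3.45
position: [0.444, 0.2594, 0.2868]
tool_rot: [0.714, 3.057, 0.008]
ft_force: [2.1, 0.7, -0.6]
grip_width: 0.499
grip_force: 0.0
time: 4.2
position: [0.6152, 0.1785, 0.36]
tool_rot: [-0.723, -3.056, 0.0]
ft_force: [-0.5, -0.5, 0.5]
grip_width: 0.504
grip_force: 0.0
t 4.2 p [0.6152 0.1785 0.36  ] toolx [-0.894  0.448  0.001] tooly [ 0.448  0.894 -0.   ] toolz [-0.001  0.    -1.   ] F [-0.5 -0.5  0.5] w 0.504 gf 0.0 q [-0.56  0.28  0.32  1.25 -0.09  1.63  0.84]
[324.7 169.4]
234 79
```

View pics/c3.png

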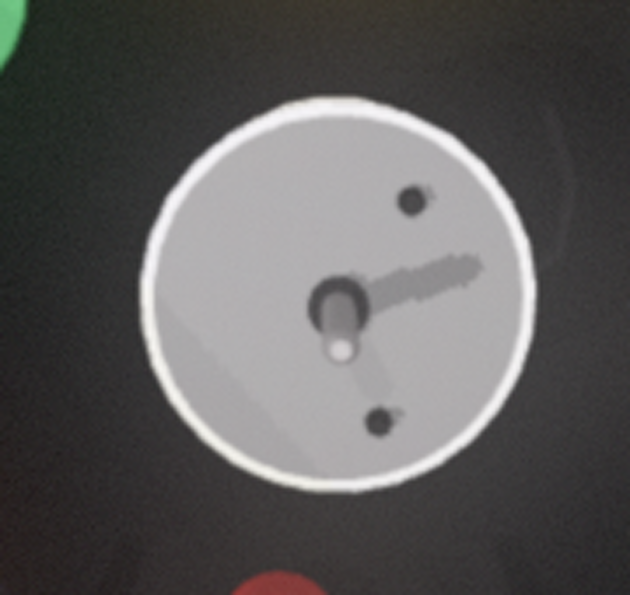

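Run:
```python
from h import *
g=lambda u,v,z:pt('w2',234+u/3.5,79+v/3.5,z)
a,b,s,d=g(413,201,.132),g(379,421,.132),g(341,349,.192),g(338.5,295,.122)
E=[g(141,295,.122),g(536,295,.122),g(338.5,97,.122),g(338.5,492,.122)]
v=(a-b)[:2]; m=(a+b)[:2]/2; n=np.array([-v[1],v[0]])/np.hypot(*v)
print(a,b,'len',np.hypot(*v),'spindle',s,'deck',d,np.mean(E,0),np.ptp(E,0))
for sg in(1,-1):
    nn=n*sg; print(sg,'origin',m-.02*nn,'yaw',np.degrees(np.arctan2(nn[1],nn[0])))
```

```text
[0.5951 0.2254 0.132 ] [0.6601 0.1813 0.132 ] len 0.07854813810651406 spindle [0.6172 0.186  0.192 ] deck [0.6144 0.1879 0.122 ] [0.6159  0.18715 0.122  ] [0.1276 0.1256 0.    ]
1 origin [0.63882878 0.21990036] yaw -124.15538318862775
-1 origin [0.61637122 0.18679964] yaw 55.844616811372234
```

```bash
python3 -m crank '[[[30,0,0,0,0],[35,0,0,0,0],[35,0,20,0,0],[35,-1,36,0,0],[35,-1,36,0,0],[35,-1,36,0,0],[25,-1,36,0,0],[7,0,0,0,0],[0,0,0,0,0],[0,0,0,0,0]]]'; python3 -c "
from h import *
pose();print(go(.3998,.2806,.020))"
```

```text
time: 5.08
position: [0.4202, 0.2733, 0.219]
tool_rot: [0.721, 3.055, 0.004]
ft_force: [-0.2, 0.3, 0.9]
grip_width: 0.498
grip_force: 0.0
t 5.08 p [0.4202 0.2733 0.219 ] toolx [-0.895  0.447 -0.002] tooly [0.447 0.895 0.003] toolz [ 0.004  0.002 -1.   ] F [-0.2  0.3  0.9] w 0.498 gf 0.0 q [-0.79  0.    0.16  1.83  0.    1.31  0.48]
[ 22.   -3.3 199. ]
```

```bash
python3 -m crank '[[[10,-3,0,0,0],[11,0,20,0,0],[0,0,30,0,0],[0,0,30,0,0],[0,0,25,0,0],[0,0,20,0,0],[0,0,0,0,0],[0,0,0,0,0]]]'; python3 -c "
from h import *
pose();print(go(.3998,.2806,.020))"
```

```text
time: 5.75
position: [0.4002, 0.2792, 0.0927]
tool_rot: [0.726, 3.056, 0.001]
ft_force: [-0.7, -0.4, 0.5]
grip_width: 0.5
grip_force: 0.0
t 5.75 p [0.4002 0.2792 0.0927] toolx [-0.893  0.45  -0.001] tooly [0.45  0.893 0.   ] toolz [ 0.001  0.    -1.   ] F [-0.7 -0.4  0.5] w 0.5 gf 0.0 q [-0.8   0.09  0.15  2.01 -0.01  1.05  0.45]
[ 1.   1.  72.7]
```

```bash
python3 -m crank '[[[1,0.5,25,0,0],[0,0,25,0,0],[0,0,15,0,0],[0,0,8,0,0],[0,0,0,0,0],[0,0,0,0,0]]]'; python3 -m crank '[[[0,0,0,0,1],[0,0,0,0,1],[0,0,0,0,1],[0,0,0,0,1],[0,0,0,0,1],[0,0,0,0,1]]]' 50;python3 -c "
from h import *
pose()"; python3 -m crank '[[[0,0,-10,0,1],[0,0,-20,0,1],[0,0,-30,0,1],[0,0,-35,0,1],[0,0,-35,0,1],[0,0,-35,0,1],[0,0,-35,0,1],[0,0,-30,0,1],[0,0,0,0,1],[0,0,0,0,1]]]'
```

```text
time: 6.25
position: [0.3999, 0.2811, 0.0204]
tool_rot: [0.724, 3.055, 0.003]
ft_force: [0.5, 0.3, 0.1]
grip_width: 0.502
grip_force: 0.0
time: 6.75
position: [0.3991, 0.2805, 0.0198]
tool_rot: [0.724, 3.056, 0.002]
ft_force: [-0.6, -1.1, 6.6]
grip_width: 0.312
grip_force: 50.0
t 6.75 p [0.3991 0.2805 0.0198] toolx [-0.894  0.448 -0.001] tooly [0.448 0.894 0.001] toolz [ 0.001  0.001 -1.   ] F [-0.6 -1.1  6.6] w 0.312 gf 50.0 q [-0.8   0.18  0.14  2.07 -0.03  0.89  0.47]
time: 7.58
position: [0.3991, 0.2806, 0.2506]
tool_rot: [0.723, 3.055, 0.005]
ft_force: [-0.9, 1.2, -3.2]
grip_width: 0.309
grip_force: 50.0
```

```bash
python3 -c "
from h import *
pose();print(go(.6165,.1868,.26))"
```

```text
t 7.58 p [0.3991 0.2806 0.2506] toolx [-0.894  0.448 -0.001] tooly [0.448 0.894 0.003] toolz [ 0.003  0.002 -1.   ] F [-0.9  1.2 -3.2] w 0.309 gf 50.0 q [-0.81 -0.04  0.14  1.81  0.01  1.38  0.43]
[-236.4   13.7   -9.1]
```

```bash
python3 -m crank '[[[-15,1,0,0,1],[-30,2,0,0,1],[-36,2,0,0,1],[-36,2,0,0,1],[-36,2,0,0,1],[-36,2,0,0,1],[-30,2,0,0,1],[-17,0.7,0,0,1],[0,0,0,0,1],[0,0,0,0,1]]]'; python3 -m crank '[[[0,0,0,-0.07,1],[0,0,0,-0.07,1],[0,0,0,-0.05,1],[0,0,0,0,1],[0,0,0,0,1],[0,0,0,0,1]]]'
python3 - <<'E'
from h import *
pose();print(go(.6165,.1868,.26)); snap('side','s1'); snap('top','t1')
im=cv2.imread('pics/s1.png'); t=cv2.imread('pics/t1.png')
o=np.hstack([cv2.resize(im[70:220,260:420],(640,600)),]); 
cv2.imwrite('pics/c4.png',o)
E
```

```text
time: 8.42
position: [0.6149, 0.1853, 0.2457]
tool_rot: [-0.726, -3.052, 0.005]
ft_force: [0.7, 0.5, -2.8]
grip_width: 0.311
grip_force: 50.0
time: 8.92
position: [0.6147, 0.1873, 0.2483]
tool_rot: [-0.43, -3.111, 0.0]
ft_force: [0.7, 0.1, -2.9]
grip_width: 0.31
grip_force: 50.0
t 8.92 p [0.6147 0.1873 0.2483] toolx [-0.962  0.272  0.001] tooly [ 0.272  0.962 -0.   ] toolz [-0.001  0.    -1.   ] F [ 0.7  0.1 -2.9] w 0.31 gf 50.0 q [-0.57  0.3   0.3   1.44 -0.09  1.41  1.02]
[ -1.8   0.  -11.7]
```

View pics/c4.png

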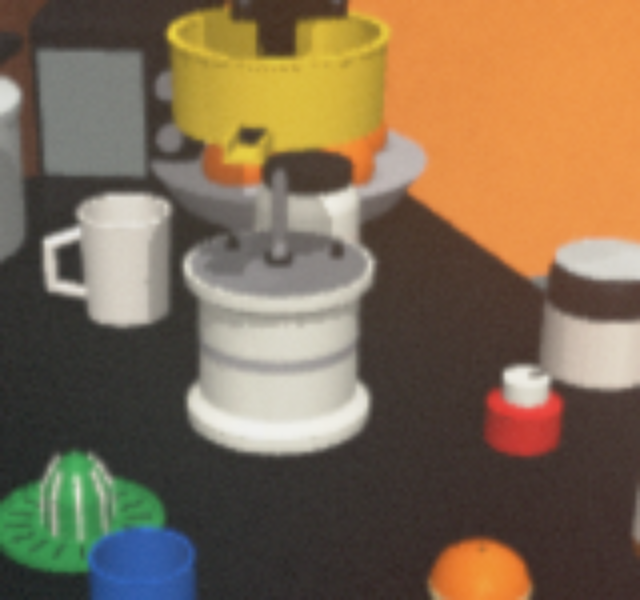

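```bash
python3 -m crank '[[[-1.8,0,10,0,1],[0,0,20,0,1],[0,0,25,0,1],[0,0,20,0,1],[0,0,12,0,1],[0,0,5,0,1],[0,0,0,0,1],[0,0,0,0,1],[0,0,0,0,1]]]'; python3 -c "
from h import *
pose();print(go(.6165,.1868,.142))"
```

```text
time: 9.77
position: [0.6184, 0.1864, 0.1584]
tool_rot: [0.43, 3.11, 0.002]
ft_force: [-0.6, -0.1, -1.5]
grip_width: 0.314
grip_force: 50.0
t 9.77 p [0.6184 0.1864 0.1584] toolx [-0.962  0.271 -0.002] tooly [0.271 0.962 0.002] toolz [ 0.003  0.001 -1.   ] F [-0.6 -0.1 -1.5] w 0.314 gf 50.0 q [-0.56  0.35  0.29  1.56 -0.1   1.24  1.04]
[ 2.  -0.2 16.4]
```

```bash
python3 -m crank '[[[0.8,0,2,0,1],[0,0,2,0,1],[0,0,2,0,1],[0,0,0,0,1]]]';python3 -m crank '[[[0,0,2,0,1],[0,0,2,0,1],[0,0,0,0,1]]]';python3 -m crank '[[[0,0,2,0,1],[0,0,2,0,1],[0,0,0,0,1]]]'; python3 -m crank '[[[0,0,2,0,1],[0,0,0,0,1]]]'
```

```text
time: 10.1
position: [0.6164, 0.1864, 0.1505]
tool_rot: [-0.43, -3.112, 0.0]
ft_force: [0.4, 0.2, -3.6]
grip_width: 0.309
grip_force: 50.0
time: 10.35
position: [0.6163, 0.186, 0.1464]
tool_rot: [-0.43, -3.111, 0.001]
ft_force: [-0.2, -1.2, -1.3]
grip_width: 0.313
grip_force: 50.0
time: 10.6
position: [0.6163, 0.1857, 0.1421]
tool_rot: [-0.431, -3.111, 0.002]
ft_force: [-1.5, -2.4, -2.7]
grip_width: 0.312
grip_force: 50.0
time: 10.77
position: [0.6163, 0.1858, 0.1419]
tool_rot: [-0.431, -3.111, 0.001]
ft_force: [-3.5, -3.5, 4.5]
grip_width: 0.309
grip_force: 50.0
```

```bash
python3 -m crank '[[[0,0,0,0,0.2],[0,0,0,0,0],[0,0,0,0,0],[0,0,-10,0,0],[0,0,-30,0,0],[0,0,-40,0,0],[0,0,-40,0,0],[0,0,-10,0,-0.5],[10,-15,0,0,-0.5],[25,-25,0,0,-0.5]]]' ; python3 -m crank '[[[25,-25,0,0,-0.5],[25,-25,0,0,-0.5],[25,-25,10,0,-0.5],[25,-25,20,0,-0.5],[13,-25,20,0,-0.5],[0,0,10,0,-0.5],[0,0,0,0,-0.5],[0,0,0,0,-0.5]]]'
python3 - <<'E'
from h import *
pose(); snap('wrist','w3');snap('side','s2')
im=cv2.imread('pics/w3.png');im2=cv2.imread('pics/s2.png')
print(px('w3',[.428,.067,.03]))
o=np.hstack([cv2.resize(im[60:260,220:420],(400,400),interpolation=cv2.INTER_CUBIC),cv2.resize(im2[90:210,270:390],(400,400),interpolation=cv2.INTER_CUBIC)]); cv2.imwrite('pics/c5.png',o)
E
```

```text
time: 11.6
position: [0.5744, 0.1591, 0.2721]
tool_rot: [0.427, 3.108, 0.003]
ft_force: [-1.2, -0.6, -0.6]
grip_width: 0.645
grip_force: 0.0
time: 12.27
position: [0.4301, 0.0683, 0.2116]
tool_rot: [0.43, 3.111, 0.002]
ft_force: [-0.5, 0.5, -0.2]
grip_width: 0.751
grip_force: 0.0
t 12.27 p [0.4301 0.0683 0.2116] toolx [-0.962  0.271 -0.001] tooly [0.271 0.962 0.001] toolz [ 0.002  0.001 -1.   ] F [-0.5  0.5 -0.2] w 0.751 gf 0.0 q [-0.56 -0.15  0.31  1.98  0.05  1.31  1.03]
[322.1 175.1]
```

View pics/c5.png

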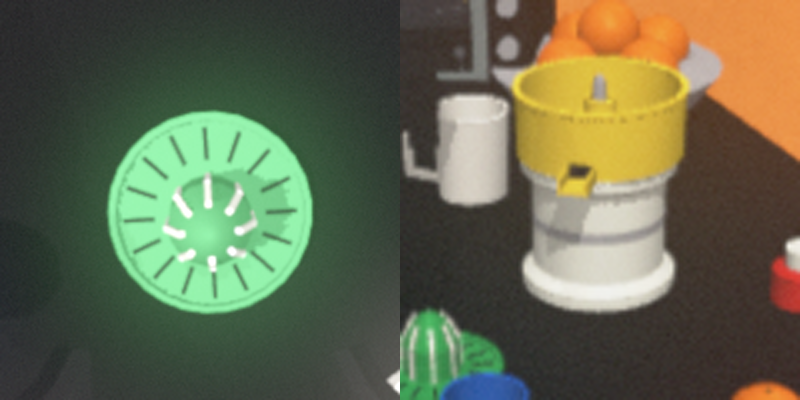

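The bowl sits flush on the deck, with the spindle standing out of its chimney. The reamer disc is centred at full-image pixel (325,166).

```bash
python3 -c "
from h import *
g=lambda u,v:pt('w3',220+u/2,60+v/2,.008)
E=[g(107,212),g(313,212),g(210,111),g(210,314)]
c=np.mean(E,0);print(g(210,212),c,np.linalg.norm(E[0]-E[1]),np.linalg.norm(E[2]-E[3]))
print(go(c[0],c[1],.013))"
```

```text
[0.4234 0.0716 0.008 ] [0.4248 0.0712 0.008 ] 0.11760888571872452 0.11773228104475
[  7.    0.5 199.2]
```

```bash
python3 -m crank '[[[6,0,20,0,-0.5],[0,0,35,0,-0.5],[0,0,40,0,-0.5],[0,0,40,0,-0.5],[0,0,30,0,-0.5],[0,0,20,0,-0.5],[0,0,12,0,-0.5],[0,0,0,0,-0.5],[0,0,0,0,-0.5]]]'; python3 -c "
from h import *
pose();print(go(.4245,.0713,.013))"
```

```text
time: 13.12
position: [0.4246, 0.0698, 0.014]
tool_rot: [0.429, 3.112, -0.001]
ft_force: [0.3, 0.1, 1.4]
grip_width: 0.746
grip_force: 0.0
t 13.12 p [0.4246 0.0698 0.014 ] toolx [-0.963  0.271 -0.   ] tooly [ 0.271  0.963 -0.001] toolz [-0.    -0.001 -1.   ] F [0.3 0.1 1.4] w 0.746 gf 0.0 q [-0.55  0.08  0.34  2.2  -0.03  0.86  1.1 ]
[0.5 1.4 1. ]
```

```bash
python3 -m crank '[[[0.5,1,0,0,-0.5],[0,0,0,0,1],[0,0,0,0,1],[0,0,0,0,1],[0,0,0,0,1],[0,0,0,0,1],[0,0,0,0,1],[0,0,0,0,1]]]' 30; python3 -m crank '[[[0,0,-10,0,1],[0,0,-25,0,1],[0,0,-35,0,1],[0,0,-40,0,1],[0,0,-40,0,1],[0,0,-40,0,1],[0,0,-30,0,1],[0,0,-12,0,1],[0,0,0,0,1],[0,0,0,0,1]]]'; python3 -c "
from h import *
pose();print(go(.6165,.1868,.245))"
```

```text
time: 13.78
position: [0.4239, 0.0705, 0.0143]
tool_rot: [0.43, 3.111, 0.001]
ft_force: [-0.5, -0.0, 5.7]
grip_width: 0.525
grip_force: 30.0
time: 14.62
position: [0.423, 0.0703, 0.2451]
tool_rot: [-0.43, -3.112, 0.0]
ft_force: [-0.8, -0.2, -1.2]
grip_width: 0.534
grip_force: 29.9
t 14.62 p [0.423  0.0703 0.2451] toolx [-0.963  0.271  0.   ] tooly [ 0.271  0.963 -0.   ] toolz [-0.001 -0.    -1.   ] F [-0.8 -0.2 -1.2] w 0.534 gf 29.9 q [-0.57 -0.19  0.3   1.93  0.06  1.39  1.01]
[-154.7  164.6   -0. ]
```

```bash
python3 -m crank '[[[-15,16,0,0,1],[-25,25,0,0,1],[-28,28,0,0,1],[-28,28,0,0,1],[-28,28,0,0,1],[-20,25,0,0,1],[-10.5,14,0,0,1],[0,0,0,0,1],[0,0,0,0,1],[0,0,0,0,1]]]'; python3 -c "
from h import *
pose();print(go(.6167,.1863,.200))"
```

```text
time: 15.45
position: [0.6152, 0.185, 0.2434]
tool_rot: [-0.431, -3.108, 0.004]
ft_force: [0.1, 0.1, -1.5]
grip_width: 0.524
grip_force: 29.9
t 15.45 p [0.6152 0.185  0.2434] toolx [-0.962  0.272  0.003] tooly [ 0.272  0.962 -0.003] toolz [-0.004 -0.002 -1.   ] F [ 0.1  0.1 -1.5] w 0.524 gf 29.9 q [-0.58  0.3   0.32  1.45 -0.09  1.41  1.03]
[-1.2  1.8 43.4]
```

```bash
python3 -m crank '[[[-1,1.4,8,0,1],[0,0,12,0,1],[0,0,8,0,1],[0,0,4,0,1],[0,0,0,0,1],[0,0,0,0,1]]]'; python3 -m crank '[[[0,0,2,0,1],[0,0,3,0,1],[0,0,3,0,1],[0,0,0,0,1]]]';python3 -c "
from h import *
pose();print(go(.6167,.1863,.200))"
```

```text
time: 15.95
position: [0.6176, 0.1873, 0.2134]
tool_rot: [-0.43, -3.111, 0.0]
ft_force: [0.4, 0.4, -1.0]
grip_width: 0.526
grip_force: 29.9
time: 16.28
position: [0.6176, 0.1874, 0.2051]
tool_rot: [-0.43, -3.111, 0.001]
ft_force: [-1.1, 0.4, -0.2]
grip_width: 0.525
grip_force: 29.9
t 16.28 p [0.6176 0.1874 0.2051] toolx [-0.962  0.271  0.001] tooly [ 0.271  0.962 -0.   ] toolz [-0.001 -0.    -1.   ] F [-1.1  0.4 -0.2] w 0.525 gf 29.9 q [-0.58  0.32  0.31  1.5  -0.1   1.34  1.03]
[ 0.6 -1.3  5.1]
```

```bash
python3 -m crank '[[[0.6,-0.8,2,0,1],[0,0,3,0,1],[0,0,3,0,1],[0,0,0,0,1]]]'; python3 -m crank '[[[0,0,4,0,1],[0,0,3,0,1],[0,0,0,0,1]]]';python3 -m crank '[[[0,0,2,0,1],[0,0,2,0,1],[0,0,0,0,1]]]'
```

```text
time: 16.62
position: [0.6166, 0.1865, 0.1969]
tool_rot: [-0.43, -3.111, 0.001]
ft_force: [-0.6, -0.7, -1.8]
grip_width: 0.527
grip_force: 29.9
time: 16.87
position: [0.6166, 0.1864, 0.1897]
tool_rot: [-0.43, -3.111, 0.002]
ft_force: [-0.3, -1.8, -1.6]
grip_width: 0.527
grip_force: 29.9
time: 17.12
position: [0.6167, 0.1864, 0.1864]
tool_rot: [-0.431, -3.111, 0.001]
ft_force: [-3.3, -2.2, -0.4]
grip_width: 0.525
grip_force: 29.9
```

```bash
python3 -m crank '[[[0,0,1.5,0,1],[0,0,0.5,0,1],[0,0,0,0,1]]]'; python3 -m crank '[[[0,0,0,0,0],[0,0,0,0,-0.3],[0,0,0,0,-0.5],[0,0,0,0,-0.5],[0,0,-10,0,-0.5],[0,0,-30,0,-0.5],[0,0,-40,0,-0.5],[0,0,-30,0,-0.5],[0,0,0,0,0],[0,0,0,0,0]]]'
python3 - <<'E'
from h import *
pose(); snap('side','s3')
im2=cv2.imread('pics/s3.png')
cv2.imwrite('pics/c6.png',cv2.resize(im2[60:310,200:450],(600,600),interpolation=cv2.INTER_CUBIC))
E
```

```text
time: 17.37
position: [0.6167, 0.1864, 0.1862]
tool_rot: [-0.431, -3.111, 0.0]
ft_force: [-6.9, -2.7, 7.1]
grip_width: 0.531
grip_force: 30.0
time: 18.2
position: [0.6187, 0.1875, 0.2981]
tool_rot: [0.429, 3.107, 0.005]
ft_force: [-0.9, -0.4, 0.3]
grip_width: 0.671
grip_force: 0.0
t 18.2 p [0.6187 0.1875 0.2981] toolx [-0.963  0.271 -0.005] tooly [0.271 0.963 0.004] toolz [ 0.006  0.002 -1.   ] F [-0.9 -0.4  0.3] w 0.671 gf 0.0 q [-0.58  0.29  0.32  1.36 -0.09  1.5   1.03]
```

View pics/c6.png

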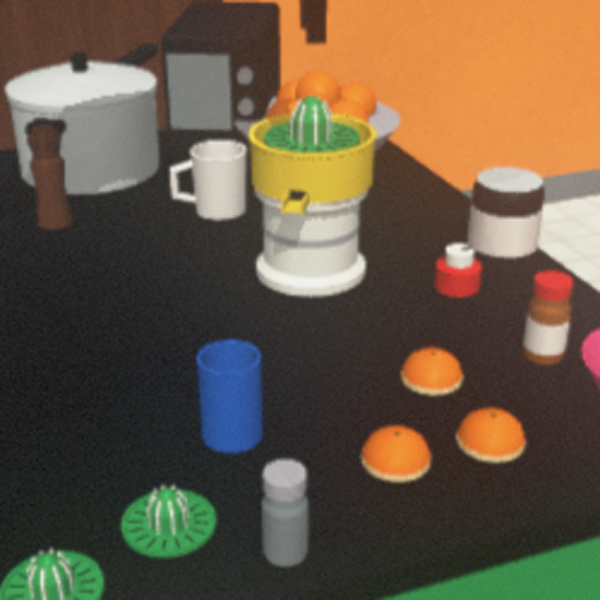

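The reamer sits level in the bowl, and the halves, cup and other items are where they were. Next I sweep the halves, starting with the one nearest the edge.

```bash
python3 -m crank '[[[-8,-22,0,0,0.1],[-11,-32,0,0,0.1],[-12,-35,0,0,0.1],[-12,-35,0,0,0.1],[-12,-35,0,0,0.1],[-12,-35,0,0,0.1],[-12,-35,0,0,0.1],[-12,-35,0,0,0.1],[-11,-32,0,0,0.1],[-10,-26,0,0,0.1]]]'; python3 -m crank '[[[0,0,10,0.12,0.1],[0,0,10,0.12,0.1],[0,0,10,0.12,0.1],[0,0,10,0.12,0.1],[0,0,10,0.12,0.1],[0,0,10,0.12,0.1],[0,0,10,0.12,0.1],[0,0,10,0.12,0.1],[0,0,10,0.12,0.1],[0,0,10,0.12,0.1]]]';python3 -m crank '[[[0,0,0,0.1,0.1],[0,0,0,0,0.1],[0,0,0,0,0.1]]]'
python3 - <<'E'
from h import *
pose(); im,T=snap('top','t2'); print(go(.639,-.153,.01))
hsv=cv2.cvtColor(im['pixels'],cv2.COLOR_RGB2HSV)
n,l,s,c=cv2.connectedComponentsWithStats(cv2.inRange(hsv,(8,150,80),(18,255,255)))
for i in range(1,n):
    if 60<s[i][4]<900: print('sh',s[i],pt('t2',*c[i],.015)+[-.0035,.004,0])
n,l,s,c=cv2.connectedComponentsWithStats(cv2.inRange(hsv,(105,120,40),(125,255,255)))
for i in range(1,n):
    if s[i][4]>60: print('cup',s[i],pt('t2',*c[i],.08))
E
```

```text
time: 19.08
position: [0.6363, -0.1567, 0.293]
tool_rot: [-0.434, -3.109, 0.001]
ft_force: [0.1, -0.2, 0.6]
grip_width: 0.45
grip_force: 0.0
time: 19.92
position: [0.6367, -0.153, 0.1924]
tool_rot: [-2.118, -2.318, 0.002]
ft_force: [0.1, -0.1, 0.4]
grip_width: 0.452
grip_force: 0.0
time: 20.17
position: [0.637, -0.1531, 0.1934]
tool_rot: [-2.221, -2.219, 0.002]
ft_force: [0.2, 0.3, -0.9]
grip_width: 0.457
grip_force: 0.0
t 20.17 p [ 0.637  -0.1531  0.1934] toolx [0.001 1.    0.   ] tooly [ 1.    -0.001 -0.002] toolz [-0.002  0.    -1.   ] F [ 0.2  0.3 -0.9] w 0.457 gf 0.0 q [-0.32  0.4   0.68  1.5  -0.26  1.34  0.38]
[  0.3   1.9 184. ]
sh [340 142  20  20 294] [ 0.6411 -0.094   0.015 ]
```

```bash
python3 -m crank '[[[0,2,35,0,0.1],[0,0,40,0,0.1],[0,0,40,0,0.1],[0,0,35,0,0.1],[0,0,22,0,0.1],[0,0,11,0,0.1],[0,0,3,0,0.1],[0,0,0,0,0.1],[-8,0,0,0,0.1],[-12,0,0,0,0.1]]]'; python3 -m crank '[[[-14,0,0,0,0.1],[-14,0,0,0,0.1],[-14,0,0,0,0.1],[-14,0,0,0,0.1],[-14,0,0,0,0.1],[-14,0,0,0,0.1],[-14,0,0,0,0.1],[-14,0,0,0,0.1],[-14,0,0,0,0.1],[-14,0,0,0,0.1]]]';python3 -m crank '[[[-14,0,0,0,0.1],[-14,0,0,0,0.1],[-12,0,0,0,0.1],[-10,0,0,0,0.1],[0,0,0,0,0.1],[0,0,0,0,0.1],[0,0,-20,0,0.1],[15,0,-40,0,0.1],[40,0,-40,0,0.1],[41,0,-10,0,0.1]]]'
python3 - <<'E'
from h import *
pose(); im,T=snap('top','t3'); snap('side','s4')
hsv=cv2.cvtColor(im['pixels'],cv2.COLOR_RGB2HSV)
n,l,s,c=cv2.connectedComponentsWithStats(cv2.inRange(hsv,(8,150,80),(18,255,255)))
for i in range(1,n):
    if 60<s[i][4]<900: print('sh',s[i],pt('t3',*c[i],.015)+[-.0035,.004,0])
im=cv2.imread('pics/s4.png')[:,:,::-1]; hsv=cv2.cvtColor(np.ascontiguousarray(im),cv2.COLOR_RGB2HSV)
n,l,s,c=cv2.connectedComponentsWithStats(cv2.inRange(hsv,(8,150,80),(18,255,255)))
for i in range(1,n):
    if 60<s[i][4]<900: print('side',s[i],c[i],pt('s4',*c[i],.015))
E
```

```text
time: 21.05
position: [0.6415, -0.1729, 0.0109]
tool_rot: [2.221, 2.219, 0.005]
ft_force: [0.1, -0.0, -0.4]
grip_width: 0.45
grip_force: 0.0
time: 21.88
position: [0.6389, -0.3147, 0.0087]
tool_rot: [-2.226, -2.217, -0.0]
ft_force: [-0.1, 1.0, 1.4]
grip_width: 0.45
grip_force: 1.0
time: 22.72
position: [0.6401, -0.283, 0.1126]
tool_rot: [2.225, 2.206, 0.002]
ft_force: [0.6, -0.8, 0.9]
grip_width: 0.45
grip_force: 0.0
t 22.72 p [ 0.6401 -0.283   0.1126] toolx [ 0.009  1.    -0.005] tooly [ 1.    -0.009  0.007] toolz [ 0.007 -0.005 -1.   ] F [ 0.6 -0.8  0.9] w 0.45 gf 0.0 q [-0.09  0.55  0.66  1.47 -0.35  1.23  0.6 ]
sh [340 142  20  20 292] [ 0.6412 -0.0935  0.015 ]
sh [374 171  19  19 253] [ 0.5462 -0.2042  0.015 ]
side [367 204  26  18 347] [379.70605187 213.129683  ] [ 0.64   -0.1042  0.015 ]
side [351 237  29  21 476] [364.81512605 247.24789916] [ 0.5429 -0.2183  0.015 ]
```

```bash
python3 -m crank '[[[35,0,0,0,0.1],[41,0,0,0,0.1],[41,0,0,0,0.1],[41,0,0,0,0.1],[41,0,0,0,0.1],[30,0,0,0,0.1],[16,0,0,0,0.1],[0,0,30,0,0.1],[0,0,40,0,0.1],[0,0,24,0,0.1]]]'; python3 -m crank '[[[0,0,9,0,0.1],[0,0,0,0,0.1],[0,0,0,0,0.1],[-8,0,0,0,0.1],[-14,0,0,0,0.1],[-14,0,0,0,0.1],[-16,0,0,0,0.1],[-16,0,0,0,0.1],[-16,0,0,0,0.1],[-16,0,0,0,0.1]]]'; python3 -m crank '[[[-16,0,0,0,0.1],[-16,0,0,0,0.1],[-16,0,0,0,0.1],[-16,0,0,0,0.1],[-16,0,0,0,0.1],[-16,0,0,0,0.1],[-16,0,0,0,0.1],[-16,0,0,0,0.1],[-16,0,0,0,0.1],[-16,0,0,0,0.1]]]'; python3 -c "
from h import *
pose();print(go(.641,-.37,.009))"
```

```text
time: 23.65
position: [0.6383, -0.0309, 0.01]
tool_rot: [-2.219, -2.219, 0.002]
ft_force: [-0.7, -0.0, -0.5]
grip_width: 0.452
grip_force: 0.0
time: 24.48
position: [0.6395, -0.137, 0.0047]
tool_rot: [2.227, 2.214, 0.0]
ft_force: [0.2, 0.5, -0.3]
grip_width: 0.45
grip_force: 0.2
time: 25.32
position: [0.6381, -0.2971, 0.0047]
tool_rot: [2.228, 2.214, -0.0]
ft_force: [1.0, 0.1, -0.1]
grip_width: 0.446
grip_force: 0.3
t 25.32 p [ 0.6381 -0.2971  0.0047] toolx [ 0.006  1.    -0.001] tooly [ 1.    -0.006  0.   ] toolz [ 0.    -0.001 -1.   ] F [ 1.   0.1 -0.1] w 0.446 gf 0.3 q [-0.02  0.67  0.59  1.53 -0.4   1.07  0.66]
[-72.9   3.3  -4.3]
```

```bash
python3 -m crank '[[[-15,0,0,0,0.1],[-15,0,0,0,0.1],[-15,0,0,0,0.1],[-12,0,0,0,0.1],[-10,0,0,0,0.1],[-5,0,0,0,0.1],[0,0,0,0,0.1],[0,0,-20,0,0.1],[10,0,-40,0,0.1],[40,0,-40,0,0.1]]]'; python3 -m crank '[[[40,-20,0,0,0.1],[40,-35,0,0,0.1],[40,-35,0,0,0.1],[40,-7,0,0,0.1],[5,0,0,0,0.1],[0,0,0,0,0.1],[0,0,0,0,0.1]]]'
python3 - <<'E'
from h import *
pose();print(go(.543,-.155,.009)); im,T=snap('top','t4'); s4=get_image('side')['pixels']
for f,p in(('t4',im['pixels']),('s4',s4)):
    hsv=cv2.cvtColor(p,cv2.COLOR_RGB2HSV)
    n,l,s,c=cv2.connectedComponentsWithStats(cv2.inRange(hsv,(8,150,80),(18,255,255)))
    for i in range(1,n):
        if 30<s[i][4]<900: print(f,s[i],c[i].round(1),pt(f,*c[i],.015))
E
```

```text
time: 26.15
position: [0.6369, -0.3309, 0.0949]
tool_rot: [2.231, 2.209, -0.006]
ft_force: [-0.6, -2.3, 1.8]
grip_width: 0.45
grip_force: 0.0
time: 26.73
position: [0.5597, -0.1803, 0.094]
tool_rot: [2.222, 2.219, 0.001]
ft_force: [0.8, -0.4, -0.3]
grip_width: 0.453
grip_force: 0.0
t 26.73 p [ 0.5597 -0.1803  0.094 ] toolx [ 0.001  1.    -0.   ] tooly [ 1.    -0.001  0.001] toolz [ 0.001 -0.    -1.   ] F [ 0.8 -0.4 -0.3] w 0.453 gf 0.0 q [-0.29  0.33  0.66  1.78 -0.22  1.1   0.45]
[ 25.2 -16.9  85. ]
t4 [444 156  15  16 189] [451.  163.4] [ 0.6069 -0.435   0.015 ]
s4 [422 184  15  10 105] [429.5 188.8] [ 0.828  -0.0417  0.015 ]
s4 [351 237  29  21 478] [364.8 247.3] [ 0.5429 -0.2184  0.015 ]
s4 [424 333  12  12  54] [429.8 338.9] [ 0.5339 -0.487   0.015 ]
s4 [439 344  14  10  75] [446.6 347.8] [ 0.5493 -0.5126  0.015 ]
```

```bash
python3 -m crank '[[[15,-10,0,0,0.1],[15,-6.5,0,0,0.1],[0,0,30,0,0.1],[0,0,30,0,0.1],[0,0,17,0,0.1],[0,0,8,0,0.1],[0,0,0,0,0.1],[0,0,0,0,0.1],[-8,0,0,0,0.1],[-12,0,0,0,0.1]]]'; python3 -m crank '[[[-15,0,0,0,0.1],[-15,0,0,0,0.1],[-15,0,0,0,0.1],[-15,0,0,0,0.1],[-15,0,0,0,0.1],[-15,0,0,0,0.1],[-15,0,0,0,0.1],[-15,0,0,0,0.1],[-15,0,0,0,0.1],[-15,0,0,0,0.1]]]'; python3 -m crank '[[[-15,0,0,0,0.1],[-15,0,0,0,0.1],[-12,0,0,0,0.1],[-8,0,0,0,0.1],[0,0,0,0,0.1],[0,0,-20,0,0.1],[0,0,-40,0,0.1],[20,0,-40,0,0.1],[40,0,-40,0,0.1],[40,0,0,0,0.1]]]'
python3 - <<'E'
from h import *
pose(); im,T=snap('top','t5'); s4=get_image('side')['pixels']
for f,p in(('t5',im['pixels']),('s4',s4)):
    hsv=cv2.cvtColor(p,cv2.COLOR_RGB2HSV)
    n,l,s,c=cv2.connectedComponentsWithStats(cv2.inRange(hsv,(8,150,80),(18,255,255)))
    for i in range(1,n):
        if 30<s[i][4]<900: print(f,s[i],c[i].round(1))
E
```

```text
time: 27.67
position: [0.544, -0.1712, 0.01]
tool_rot: [2.223, 2.218, 0.003]
ft_force: [0.2, -0.2, -0.2]
grip_width: 0.45
grip_force: 0.0
time: 28.5
position: [0.5422, -0.3236, 0.01]
tool_rot: [2.225, 2.215, 0.001]
ft_force: [-0.4, 0.6, 1.4]
grip_width: 0.452
grip_force: 0.8
time: 29.33
position: [0.5445, -0.2873, 0.1426]
tool_rot: [2.223, 2.203, 0.005]
ft_force: [1.2, -0.5, 0.7]
grip_width: 0.448
grip_force: 0.0
t 29.33 p [ 0.5445 -0.2873  0.1426] toolx [ 0.009  1.    -0.006] tooly [ 1.    -0.009  0.011] toolz [ 0.011 -0.006 -1.   ] F [ 1.2 -0.5  0.7] w 0.448 gf 0.0 q [-0.12  0.34  0.69  1.68 -0.23  1.2   0.61]
s4 [422 184  15  11 113] [429.1 188.8]
s4 [424 333  14  12  56] [429.9 338.8]
s4 [439 344  14  10  77] [446.4 347.8]
s4 [382 348  20  19 188] [391.2 356.4]
s4 [399 361  12   9  38] [405.  365.7]
```

All three halves are in the bin: the counter is clear in the top view, and the side view shows orange only inside the bin. Next is the cup.

```bash
python3 -m crank '[[[20,-10,-15,0,-0.5],[30,-20,-20,0,-1],[30,-22,-20,0,-1],[30,-22,0,0,-1],[30,-22,0,0,-1],[24,-20,0,0,-1],[8,-4,0,0,-1],[0,0,0,0,-1],[0,0,0,0,-1],[0,0,0,0,-1]]]'
python3 - <<'E'
from h import *
pose(); im,T=snap('wrist','w4'); 
hsv=cv2.cvtColor(im['pixels'],cv2.COLOR_RGB2HSV)
n,l,s,c=cv2.connectedComponentsWithStats(cv2.inRange(hsv,(105,80,30),(128,255,255)))
for i in range(1,n):
    if s[i][4]>100: print('cup',s[i],c[i].round(1),pt('w4',*c[i],.09))
E
```

```text
time: 30.27
position: [0.4237, -0.1121, 0.1902]
tool_rot: [2.227, 2.215, -0.0]
ft_force: [-0.9, 0.0, 0.1]
grip_width: 0.992
grip_force: 0.0
t 30.27 p [ 0.4237 -0.1121  0.1902] toolx [ 0.005  1.    -0.001] tooly [ 1.    -0.005  0.001] toolz [ 0.001 -0.001 -1.   ] F [-0.9  0.   0.1] w 0.992 gf 0.0 q [-0.41 -0.16  0.56  2.01  0.09  1.27  0.11]
cup [ 264  131  112  115 5200] [323.6 179.7] [ 0.4227 -0.0951  0.09  ]
cup [ 282  183   63   52 1899] [312.5 212.7] [ 0.413  -0.1239  0.09  ]
```

View pics/w4.png

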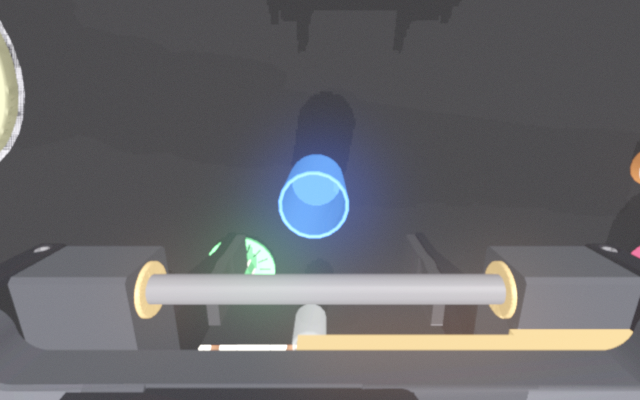

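The cup rim is centred at about (314,204). There is also something orange at the right edge (638,167), so I'll check whether it is a stray half.

Run:
```python
from h import *
print('cup',pt('w4',314,204.5,.09),pt('w4',280,204,.09),pt('w4',349,204,.09)); print('orange',pt('w4',638,167,.02),'red',pt('w4',637,255,.02),'left',pt('w4',5,90,0))
print(go(.4125,-.113,.03))
im,T=snap('top','t6')
hsv=cv2.cvtColor(im['pixels'],cv2.COLOR_RGB2HSV)
n,l,s,c=cv2.connectedComponentsWithStats(cv2.inRange(hsv,(4,130,60),(20,255,255)))
for i in range(1,n):
    if s[i][4]>15: print(s[i],c[i].round(1),pt('t6',*c[i],.015))
```

```text
cup [ 0.4144 -0.1166  0.09  ] [ 0.3856 -0.116   0.09  ] [ 0.444  -0.1163  0.09  ]
orange [ 0.7492 -0.0999  0.02  ] red [ 0.7751 -0.2007  0.02  ] left [ 0.0952 -0.0199  0.    ]
[ -0.6 -11.2 160.1]
[ 110   70   66   63 2071] [143. 101.] [0.8063 0.5914 0.015 ]
[347 105  13   9  37] [351.2 110.5] [ 0.7818 -0.1034  0.015 ]
[443 156  17  16 207] [451.  163.4] [ 0.6069 -0.4351  0.015 ]
[567 255   4   7  18] [568.6 258.1] [ 0.2981 -0.8164  0.015 ]
[516 295   3   9  23] [516.8 299.4] [ 0.1636 -0.6428  0.015 ]
```

```bash
python3 -m crank '[[[-4.3,-9.2,10,0,-1],[0,0,30,0,-1],[0,0,35,0,-1],[0,0,35,0,-1],[0,0,25,0,-1],[0,0,13,0,-1],[0,0,2,0,-1],[0,0,0,0,-1],[0,0,0,0,-1]]]'; python3 -m crank '[[[0,0,0,0,1],[0,0,0,0,1],[0,0,0,0,1],[0,0,0,0,1],[0,0,0,0,1],[0,0,0,0,1],[0,0,0,0,1]]]' 15; python3 -c "
from h import *
pose()"; python3 -m crank '[[[0,0,-5,0,1],[0,0,-10,0,1],[20,13,0,0,1],[25,17,0,0,1],[25,17,0,0,1],[25,17,0,0,1],[25,17,0,0,1],[18,10,0,0,1],[8,4.5,0,0,1],[0,0,0,0,1]]]'; python3 -c "
from h import *
pose();print(go(.510,.0293,.040))"
```

```text
time: 31.12
position: [0.4148, -0.116, 0.0407]
tool_rot: [2.226, 2.215, 0.0]
ft_force: [-0.6, 0.1, 0.9]
grip_width: 0.999
grip_force: 0.0
time: 31.7
position: [0.414, -0.1151, 0.0404]
tool_rot: [2.226, 2.217, 0.001]
ft_force: [-1.9, -0.5, 3.0]
grip_width: 0.692
grip_force: 15.0
t 31.7 p [ 0.414  -0.1151  0.0404] toolx [0.004 1.    0.   ] tooly [ 1.    -0.004  0.   ] toolz [ 0.  0. -1.] F [-1.9 -0.5  3. ] w 0.692 gf 15.0 q [-0.4   0.03  0.62  2.19 -0.02  0.93  0.23]
time: 32.53
position: [0.5107, 0.0326, 0.0554]
tool_rot: [2.221, 2.221, 0.001]
ft_force: [-1.0, -0.2, -1.7]
grip_width: 0.692
grip_force: 15.0
t 32.53 p [0.5107 0.0326 0.0554] toolx [0. 1. 0.] tooly [ 1.    -0.     0.001] toolz [ 0.001  0.    -1.   ] F [-1.  -0.2 -1.7] w 0.692 gf 15.0 q [-0.56  0.19  0.48  1.99 -0.11  0.98 -0.02]
[-3.3 -0.7 15.4]
```

```bash
python3 -m crank '[[[0,0,8,0,1],[0,0,5,0,1],[0,0,2.5,0,1],[0,0,0,0,1],[0,0,0,0,0],[0,0,0,0,-1],[0,0,0,0,-1],[0,0,0,0,-1],[0,0,0,0,-1]]]'; python3 -m crank '[[[0,0,-20,0,-1],[0,0,-40,0,-1],[0,0,-40,0,-1],[0,0,-40,0,-1],[0,0,-20,-0.1,-1],[0,0,0,-0.12,-1],[0,0,0,-0.12,-1],[0,0,0,-0.12,-1],[0,0,0,-0.12,-1],[0,0,0,-0.12,-1]]]'; python3 -m crank '[[[0,0,0,-0.12,0.4],[0,0,0,-0.12,0.4],[0,0,0,-0.12,0.4],[0,0,0,-0.12,0.4],[0,0,0,-0.12,0.4],[0,0,0,-0.12,0.4],[0,0,0,-0.12,0.4],[0,0,0,-0.12,0.4],[0,0,0,-0.12,0.4],[0,0,0,-0.12,0.4]]]'; python3 -m crank '[[[0,0,0,-0.12,0.4],[0,0,0,-0.12,0.4],[0,0,0,-0.12,0.4],[0,0,0,-0.12,0.4],[0,0,0,-0.12,0.4],[0,0,0,-0.045,0.4],[0,0,0,0,0.4],[0,0,0,0,0.4]]]'
python3 - <<'E'
from h import *
pose(); im,T=snap('wrist','w5'); M=R.from_rotvec(st()['tool_rot']).as_matrix()
print('yaw x',np.degrees(np.arctan2(M[1,0],M[0,0])),px('w5',[.51,.03,.09]))
E
```

```text
time: 33.28
position: [0.5096, 0.0298, 0.0393]
tool_rot: [-2.227, -2.216, 0.0]
ft_force: [0.4, 0.6, 0.1]
grip_width: 0.911
grip_force: 0.0
time: 34.12
position: [0.5097, 0.0302, 0.1993]
tool_rot: [-1.323, -2.849, 0.0]
ft_force: [0.3, -0.1, -0.1]
grip_width: 0.995
grip_force: 0.0
time: 34.95
position: [0.5097, 0.0302, 0.1992]
tool_rot: [0.517, -3.098, 0.0]
ft_force: [1.1, 0.3, -0.2]
grip_width: 0.345
grip_force: 0.0
time: 35.62
position: [0.5097, 0.0303, 0.1993]
tool_rot: [1.462, -2.78, -0.0]
ft_force: [0.1, 0.3, 0.7]
grip_width: 0.298
grip_force: 0.0
t 35.62 p [0.5097 0.0303 0.1993] toolx [-0.567 -0.824  0.   ] tooly [-0.824  0.567  0.   ] toolz [-0. -0. -1.] F [0.1 0.3 0.7] w 0.298 gf 0.0 q [-0.55  0.03  0.45  1.84 -0.01  1.28  2.44]
yaw x -124.51441195710804 [324.  193.8]
```

View pics/w5.png

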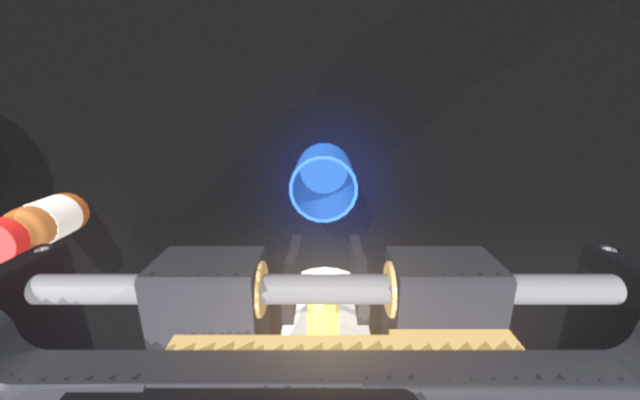

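The cup stands in line with the spout, at about (323,189) with the spout ahead at (323,318). I'll go behind it and slide it in.

```bash
python3 -m crank '[[[25,0,0,0,0.4],[30,0,0,0,0.4],[0,0,30,0,0.4],[0,0,40,0,0.4],[0,0,40,0,0.4],[0,0,30,0,0.4],[0,0,16,0,0.4],[0,0,8,0,0.4],[0,0,0,0,0.4],[0,0,0,0,0.4]]]'; python3 -c "
from h import *
pose();print(go(.5335,.0651,.035))"
```

```text
time: 36.5
position: [0.4794, -0.015, 0.0361]
tool_rot: [-1.464, 2.779, -0.001]
ft_force: [0.1, 0.1, 0.4]
grip_width: 0.302
grip_force: 0.0
t 36.5 p [ 0.4794 -0.015   0.0361] toolx [-0.566 -0.825 -0.   ] tooly [-0.825  0.566 -0.001] toolz [ 0.001 -0.    -1.   ] F [0.1 0.1 0.4] w 0.302 gf 0.0 q [-0.48  0.15  0.49  2.08 -0.09  0.93  2.6 ]
[-96.6   0.7   1.1]
```

```bash
python3 -m crank '[[[-6,0,0,0,0.4],[-8,0.5,0,0,0.4],[-8,0,0,0,0.4],[-8,0,0,0,0.4],[-8,0,0,0,0.4],[-8,0,0,0,0.4],[-8,0,0,0,0.4],[-8,0,0,0,0.4],[-8,0,0,0,0.4],[-8,0,0,0,0.4]]]';python3 -m crank '[[[-7,0,0,0,0.4],[-6,0,0,0,0.4],[-4,0,0,0,0.4],[-2,0,0,0,0.4],[0,0,0,0,0.4],[0,0,0,0,0.4]]]'
python3 - <<'E'
from h import *
pose();print(go(.5335,.0651,.035)); snap('side','s6'); im=cv2.imread('pics/s6.png')
cv2.imwrite('pics/c7.png',cv2.resize(im[90:290,230:430],(600,600),interpolation=cv2.INTER_CUBIC))
E
```

```text
time: 37.33
position: [0.5228, 0.0504, 0.0354]
tool_rot: [1.465, -2.779, -0.0]
ft_force: [-1.3, -0.8, 1.6]
grip_width: 0.302
grip_force: 0.9
time: 37.83
position: [0.5332, 0.0656, 0.0354]
tool_rot: [-1.465, 2.779, 0.0]
ft_force: [-1.1, 0.9, 0.2]
grip_width: 0.297
grip_force: 0.0
t 37.83 p [0.5332 0.0656 0.0354] toolx [-0.565 -0.825 -0.   ] tooly [-0.825  0.565  0.   ] toolz [ 0.  0. -1.] F [-1.1  0.9  0.2] w 0.297 gf 0.0 q [-0.56  0.27  0.43  1.95 -0.14  0.95  2.48]
[ 0.2 -0.5  0.4]
```

View pics/c7.png

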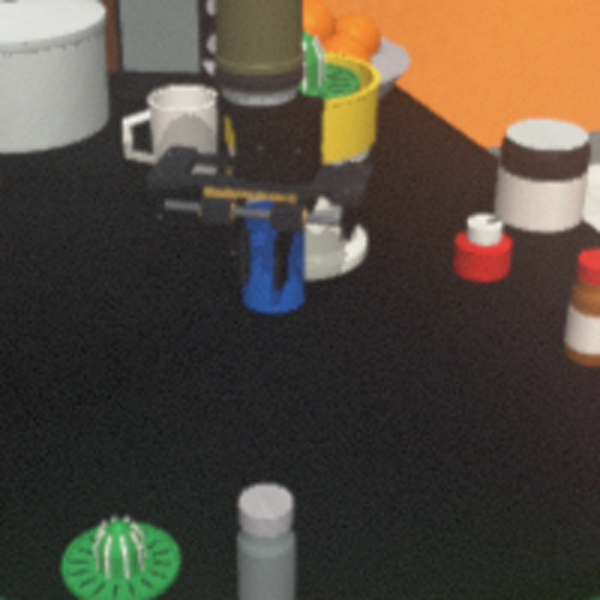

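The cup is upright against the foot in front of the fingers. I'll back off and verify.

```bash
python3 -m crank '[[[8,0,0,0,0.4],[20,0,0,0,0.4],[30,0,0,0,0.4],[30,0,0,0,0.4],[0,0,-30,0,0.4],[0,0,-40,0,0.4],[0,0,-40,0,0.4],[0,0,-40,0,0.4],[0,0,-30,0,0.4],[0,0,0,0,0.4]]]'; python3 -m crank '[[[0,-40,0,0,0.4],[0,-40,0,0,0.4],[0,-40,0,0,0.4],[0,-40,0,0,0.4],[0,-40,0,0,0.4],[0,0,0,0,0.4],[0,0,0,0,0.4]]]'
python3 - <<'E'
from h import *
pose(); snap('side','s7'); snap('top','t7')
a=cv2.imread('pics/s7.png')[90:290,230:430]; b=cv2.imread('pics/t7.png')[110:310,220:420]
cv2.imwrite('pics/c8.png',np.hstack([cv2.resize(x,(400,400),interpolation=cv2.INTER_CUBIC) for x in(a,b)]))
hsv=cv2.cvtColor(cv2.imread('pics/s7.png'),cv2.COLOR_BGR2HSV)
n,l,s,c=cv2.connectedComponentsWithStats(cv2.inRange(hsv,(105,80,30),(128,255,255)))
for i in range(1,n):
    if s[i][4]>100: print('cup',s[i],c[i].round(1),pt('s7',*c[i],.045))
B=np.array([.6166,.1864]);d=np.array([-.562,-.827])
for r in(.10,.11,.12): print(r,px('s7',[*(B+r*d),.045]),px('s7',[*(B+r*d),.0]))
E
```

```text
time: 38.72
position: [0.4869, -0.0078, 0.2223]
tool_rot: [-1.458, 2.769, -0.004]
ft_force: [0.7, 0.5, 0.1]
grip_width: 0.296
grip_force: 0.0
time: 39.3
position: [0.6173, -0.1021, 0.2146]
tool_rot: [1.456, -2.775, 0.009]
ft_force: [-0.5, -0.5, -0.4]
grip_width: 0.301
grip_force: 0.0
t 39.3 p [ 0.6173 -0.1021  0.2146] toolx [-0.568 -0.823  0.01 ] tooly [-0.823  0.568 -0.002] toolz [-0.004 -0.009 -1.   ] F [-0.5 -0.5 -0.4] w 0.301 gf 0.0 q [-0.01  0.27  0.15  1.53 -0.03  1.34  2.68]
cup [310 157  22  38 755] [320.3 175.5] [0.5528 0.0894 0.045 ]
0.1 [321.1 172.9] [321.2 186.8]
0.11 [320.3 174.5] [320.4 188.4]
0.12 [319.4 176.1] [319.5 190.1]
```

View pics/c8.png

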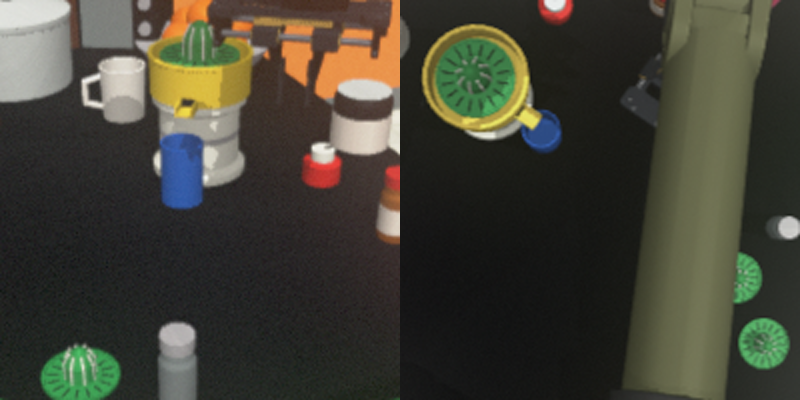

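```bash
python3 -c "
from h import *
print(job.close_job())"
```

```text
the job is handed in; nothing more can be done
None
```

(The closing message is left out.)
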